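# Lay the soldering fixture down on its stand

### The job

Without gripping it, push the soldering fixture that stands on its end over onto its base with the fingers, away from the end stop behind it, so that it ends lying flat on the plywood stand between the two rails, with its foot end pushed back up against the end stop. Hold it back with a finger on the far side on its way down so that it lands gently instead of dropping. Do not pinch, lift or carry it or press hard on it, and leave the things beside the stand where they are.

Things in the scene. Friction and masses are not known exactly. Their poses are not given: they have to be found in the camera images.
- rest: Plywood stand fixed to the bench, 80 mm wide (x), 129 mm long (y), z up. Origin on the bench under the middle of the end stop's inner face. The flat bed runs from y = 0 to 120 mm, its top 24 mm above the bench. The end stop is a wall across the end at y = -9 to 0, its top 40 mm above the bench (16 mm above the bed). The fixture is to be tipped towards the stand's +y.
- rest_end (a point): Middle of the open end of the bed, on its top: 120 mm from the end stop's face along the stand's +y, 24 mm above the bench; beyond it there is only the bench. Two rails stand on the bed, y = 40 to 110 mm from the end stop, 46 mm apart inside, tops 34 mm above the bench.
- fixture: Soldering fixture: copper bar between blue cheeks, 115 long, 35 wide, 38 mm high, 0.25 to 0.4 kg, loose. Own z points out of its top, so up when it lies on its flat base; own x along it to its plain end. At the start it stands on the plain end, latch end up, base facing the stand's +y, its back 2 to 8 mm from the end stop. Origin at the centre of its base.
- heel (a point): On the fixture: middle of the edge between base and plain end, the edge on which it pivots when tipped. The plain end, its foot, is 26 mm deep and 31 mm wide. Past about 15 degrees of tip it falls by itself. Held back by a finger, the foot may skid back to the end stop. Lying right against the stop, the heel is at y = 0 of the stand.
- brow (a point): On the fixture: middle of the edge between base and latch end, 110 mm from the heel along the flat base; 134 mm above the bench at the start. Within 30 mm of this end the fixture is 38 mm thick at right angles to the base. A small fixed latch sticks out 8 mm past this end, 17 to 27 mm from the base plane, from 20 mm to one side of the middle to 4 mm past it.
- middle (a point): On the fixture: about its centre of mass, half-way along, 16 mm from the base.
- core: Bystander: small tan wound core standing upright, 32 mm diameter, 81 mm high with its copper tail, beside the stand on its -x side. Origin under its centre.
- reel: Bystander: white wire reel with copper wire lying flat, 69 x 53 x 30 mm, beside the stand on its -x side. Origin under its centre.
- tin: Bystander: round red-lidded tin, 59 mm diameter, 23 mm high, beside the stand on its +x side. Origin under its centre.
Mind the look-alikes: they are no part of the job. What is shaped like the rest but red is not meant.

How it is judged (in metres and radians):
At the end, for the whole second after the job is handed in: The fixture lies still on its base on the bed between the rails, within 7 degrees of level, centre of mass 35 to 46 mm above the bench, foot end within 10 mm of the end stop, heel and brow within 12 and 15 mm of the centre line (angle between fixture's own z axis and vertical below 0.12 rad and x of heel in the frame of rest between -0.012 and 0.012 m and y of heel in the frame of rest between -0.006 and 0.01 m and x of brow in the frame of rest between -0.015 and 0.015 m and y of brow in the frame of rest above 0.08 m and height (world z) of middle between 0.035 and 0.046 m and linear speed of fixture below 0.02 m/s); the robot touches nothing.
It fails at once if the fixture dropped: it turned faster than 5.5 rad/s while more than about 45 degrees over (angle between fixture's own z axis and vertical below 0.785 rad and angular speed of fixture above 5.5 rad/s).
It fails at once if the fixture was lifted off the stand (height (world z) of heel above 0.04 m or height (world z) of middle above 0.1 m).
It fails at once if the fixture was gripped or pressed with more than 25 N (contact force between the fingers and fixture above 25 N).
It fails at once if the fixture left the stand (x of middle in the frame of rest above 0.04 m or x of middle in the frame of rest below -0.04 m or height (world z) of middle below 0.03 m).
It fails at once if a thing beside the stand was moved more than 15 mm (distance of any of core, reel, tin from where it was at the start of the episode above 0.015 m).
It also fails if it takes over 61 s, if anything falls off the work surface, if the arm or the gripper's body presses on something with over 40 N, if the wrist force passes 120 N, or if a joint passes its speed limit or range.

### The arm

A 6-joint arm with a two-finger parallel gripper is mounted at the origin on a cart in front of the work surface, level with it; the furniture and walls round the work are solid. World frame = base frame: x ahead of the robot, y to its left, z up, the work surface at z = 0. Lengths are in mm, angles in degrees, forces in N, time in s.
With the tool pointing down it reaches from about 425 to 925 mm from the base axis. Payload 12.5 kg.
Tool frame: the origin (TCP) lies at the very end of the fingers, on their centre line; the grasp point (between the pads) lies 19 mm behind it (bot.grasp_offset is the distance from the TCP to the grasp point, in mm); z points along the fingers, x is the direction in which the jaws open and shut, and the axes are right-handed (so a half turn about z gives the same grasp; the last joint's range is limited). The gripper opens to 85 mm and grips with 20 to 120 N. Pads are 22 mm wide; open, the fingers measure 114 mm over their backs; the gripper's body (76 mm by 85 mm) begins 54 mm behind the grasp point. The pads swing forward as they close: fully open they stand 13 mm farther back than shut.
Start: joints at [63.277, 28.126, 89.318, -0, 62.55, -6.05], TCP at [220.623, 584.782, 231.327] pointing down, gripper open.
Joint ranges: [-177.58, 177.58], [-47.91, 125.51], [2.72, 160], [-65.01, 245.01], [3.68, 167.84], [-153.87, 153.87]. Speed limits (degrees/s): [127.2, 127.2, 159.86, 180, 180, 180].

### API

Orientations are given as a 3x3 rotation matrix whose columns are the frame's x, y, z axes.
In Python, from rig import bot gives the robot as it stands.
- The arm moves only by the tool carry_out, never from a script. Its argument "rows" is a list that holds one entry, the list of rows, each a list of 7 numbers: the shift along the tool's x, y, z in cm, then the turn, a rotation vector about the tool's x, y, z in degrees, then the opening in per cent of the stroke, from 0 (shut) to 100 (fully open). In form: [[[x, y, z, ax, ay, az, fingers], ...]]. A call has 1 to 20 rows; each row is the pose to reach, as a shift and turn from the pose commanded when the call began, along the tool's axes at that moment; what a row does not reach only later rows make up. A row lasts 1/12 s, in which the tool goes at most 41.7 mm and 7.16 degrees, less where a joint would pass 70% of its speed; a pose out of reach is approached as far as the arm can. A call with a gripper value outside its range is refused whole. The fingers move at their own pace and stop on an object; the grip force is fixed at half the most. Time passes only in rows, so rows that repeat a pose let the fingers close. It gives the time, the measured TCP pose, the force and the opening at its end, in the units of the state.
- bot.sense(): the state, without advancing time (a new reading comes with each control period).
- bot.grab_frame(name): name is "scene" or "top" or "wrist"; returns a dict with "frame" (384x512x3 uint8, blue, green, red), "intrinsics" (3x3 intrinsics, pixels), "R" (3x3) and "t" (3): a world point X has camera coordinates R X + t. Camera axes: x right, y down, z forward; pixel columns grow to the right and rows downward; lengths in mm; the calibration is good to about 2 mm. A picture is of the moment at which its call begins. There is no depth.
- bot.sign_off(): hands the job in, once; it reports no verdict.
The state is a dict: "clock": time; "joint_positions": joint angles; "qvel": joint speeds; "tau": joint torques, N m; "ee_pos": TCP position; "ee_rot": TCP orientation; "ft_force": force on the tool from outside, world axes, zero at the start; "ft_torque": the same for the moment, N m; "opening": finger opening in mm.
Only numpy, scipy, OpenCV 4.12 (cv2) and the standard library are available. Lean on these libraries where they do the work, as an engineer would, in place of code of your own. Each camera call takes 0.05 s, during which the arm holds its last target. There are 200 camera calls.

## Working session

There is one attempt and no reset: what is moved stays moved. The work goes in short steps, Python scripts to look and compute and a tool call to move; the robot and the scene stay as the last step left them, time stands still between calls to the robot, and variables do not carry over. Pictures are saved under pics/ and viewed, about 8 in all and at most 12, crops included, and the job is handed in when it is done.

Besides the shell and the picture viewer there is one more tool, called after ">>>" as name(argument=value, ...), one argument or row to a line, values as JSON. carry_out: Moves the arm, as the interface text tells. Its arguments: {"type":"object","properties":{"rows":{"type":"array"}},"required":["rows"]}

```bash
mkdir -p pics; ls; python3 - <<'E'
from rig import bot
import cv2,pickle
s=bot.sense();print(s['ee_pos'],s['ee_rot'],s['opening'])
for n in("scene","top"):
    f=bot.grab_frame(n);pickle.dump(f,open(n+'.pkl','wb'));cv2.imwrite(f'pics/{n}0.png',f['frame'])
    print(n,f['intrinsics'],f['R'],f['t'])
E
```

```text
pics
[220.52587459 584.54839497 230.72173376] [[ 3.53061044e-01  9.35600143e-01 -5.21561708e-04]
 [ 9.35599593e-01 -3.53061407e-01 -1.02235986e-03]
 [-1.14066334e-03 -1.27017483e-04 -9.99999341e-01]] 85.36234672101976
scene [[455.66910912   0.         251.30307317]
 [  0.         455.66910912 193.34292299]
 [  0.           0.           1.        ]] [[ 0.52047973 -0.85362401  0.0206617 ]
 [-0.46334563 -0.30267523 -0.83288566]
 [ 0.71722498  0.42392659 -0.55305928]] [-309.68971979  388.57180389  514.4199319 ]
top [[419.96726066   0.         250.77650243]
 [  0.         419.96726066 191.88418554]
 [  0.           0.           1.        ]] [[-0.02169789 -0.99934055 -0.02911462]
 [-0.99900967  0.02280378 -0.0382056 ]
 [ 0.03884432  0.0282568  -0.99884567]] [ 86.1540486  654.24254483 916.28095782]
```

View pics/scene0.png

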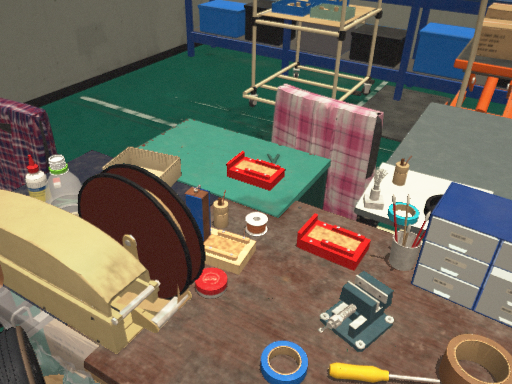

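View pics/top0.png

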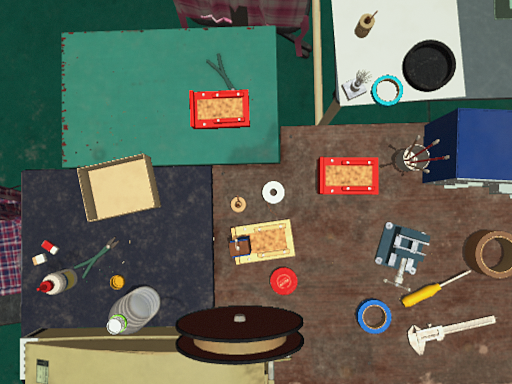

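The scene view shows the blue fixture standing at (200,210) at the far-left end of the tan stand. The tin is at (210,282), the core at (220,212) and the reel at (257,223). In the top view the stand spans about (230..297, 220..262), with the end stop on the left, the fixture at (240,245) and a big spool at (240,335).

```bash
cat > h.py <<'E'
import numpy as np,pickle,cv2
def ray(f,u,v):
    K=f['intrinsics'];R=np.array(f['R']);t=np.array(f['t'])
    d=R.T@np.linalg.inv(K)@np.array([u,v,1.]);return -R.T@t,d
def onz(f,u,v,z):
    c,d=ray(f,u,v);return c+d*(z-c[2])/d[2]
def proj(f,X):
    p=f['intrinsics']@(np.array(f['R'])@np.array(X)+f['t']);return p[:2]/p[2]
def two(f,p,g,q):
    A=[];b=[]
    c1,d1=ray(f,*p);c2,d2=ray(g,*q)
    s=np.linalg.lstsq(np.c_[d1,-d2],c2-c1,rcond=None)[0]
    a,b=c1+s[0]*d1,c2+s[1]*d2;return (a+b)/2,np.linalg.norm(a-b)
E
python3 - <<'E'
from h import *
f=pickle.load(open('top.pkl','rb'));g=pickle.load(open('scene.pkl','rb'))
for n,p in dict(stand=(263,242),fix=(240,245),spoolL=(176,325),spoolR=(302,325)).items(): print(n,onz(f,*p,24))
a=cv2.resize(f['frame'][200:300,215:315],(600,600),interpolation=cv2.INTER_CUBIC)
cv2.imwrite('pics/topc.png',a)
b=cv2.resize(g['frame'][170:310,165:305],(600,600),interpolation=cv2.INTER_CUBIC)
cv2.imwrite('pics/scenec.png',b)
E
```

```text
stand [545.76830335  47.01718082  24.        ]
fix [540.22200742  97.30375263  24.        ]
spoolL [369.63471604 240.23702266  24.        ]
spoolR [365.89401753 -32.96060012  24.        ]
```

View pics/topc.png

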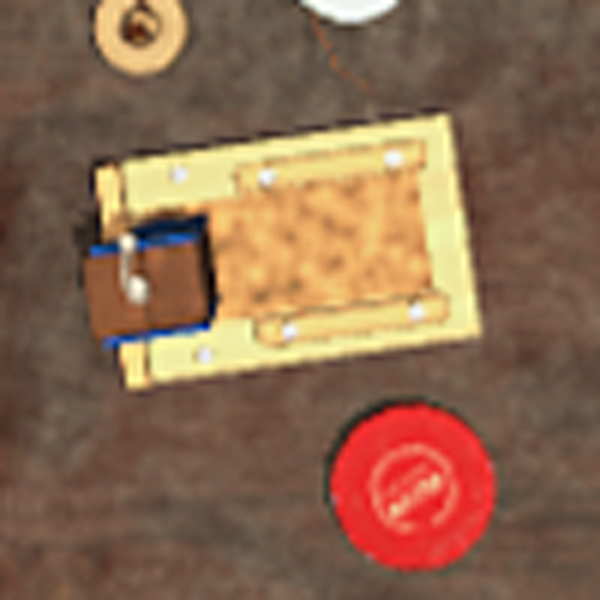

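View pics/scenec.png

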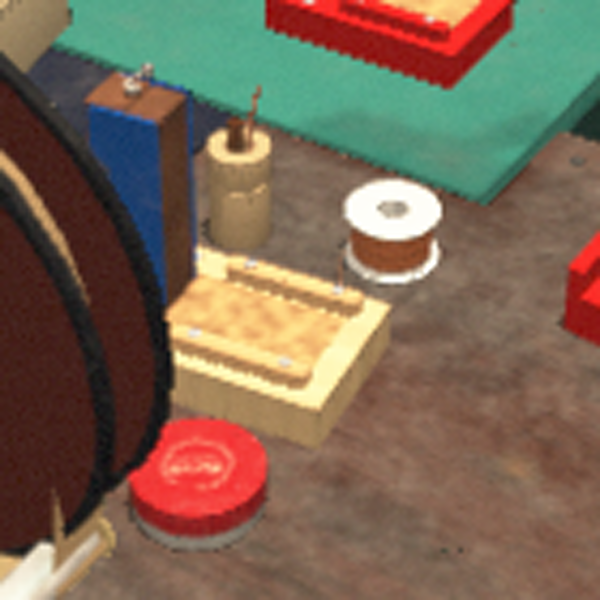

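The top crop shows the stand's bed corners at (447,113) and (481,335) and its end-stop corners at (96,165) and (128,390). The fixture's top face spans (85,255), (205,225), (213,328) and (103,345), with the latch at (130,265). The scene crop shows the fixture upright and the spool occluding its front. The bed's open-end corners there are (390,305) and about (322,412).

```bash
python3 - <<'E'
from h import *
f=pickle.load(open('top.pkl','rb'));g=pickle.load(open('scene.pkl','rb'))
T=lambda u,v:((u+.5)/6-.5+215,(v+.5)/6-.5+200)
S=lambda u,v:((u+.5)*140/600-.5+165,(v+.5)*140/600-.5+170)
P=lambda u,v,z:onz(f,*T(u,v),z)
c1,c2=P(447,113,24),P(481,335,24);e1,e2=P(96,165,40),P(128,390,40)
print('bed',c1,c2,np.linalg.norm(c1-c2));print('stop',e1,e2,np.linalg.norm(e1-e2))
y=(c1+c2-e1-e2)/2;y[2]=0;print(np.linalg.norm(y));y/=np.linalg.norm(y)
x=np.array([y[1],-y[0],0]);o=((e1+e2)/2+9*y+(c1+c2)/2-120*y)/2;o[2]=0
print('o',o,'y',y,'x',x,np.degrees(np.arctan2(y[1],y[0])))
np.savez('st.npz',o=o,x=x,y=y)
L=lambda X:np.round([(X-o)@x,(X-o)@y,X[2]],1)
for n,p in dict(a=(85,257),b=(205,240),c=(213,328),d=(103,345)).items(): print(n,L(P(*p,134)))
print('latch',L(P(127,242,142)),L(P(138,290,142)))
print('core',P(141,28,60),L(P(141,28,60)),'tin',P(413,487,23),L(P(413,487,23)))
print('tri c1',two(f,T(447,113),g,S(390,305)),two(f,T(481,335),g,S(322,412)))
print('tri top',two(f,T(205,240),g,S(187,97)),two(f,T(213,328),g,S(158,122)),two(f,T(103,345),g,S(88,104)))
print('reel',L(onz(f,273,192,30)))
sp=[onz(g,*S(165,300),z) for z in(50,100)]; print(sp, [L(s) for s in sp])
for p in((176,325),(302,318),(240,306),(240,362)):print('spool@270',onz(f,*p,270),onz(f,*p,200))
E
```

```text
bed [595.84935534 -10.95445365  24.        ] [515.42617936 -21.20691466  24.        ] 81.07404141487365
stop [580.31866091 115.85165264  40.        ] [500.04789258 106.01002693  40.        ] 80.87183591992634
127.94830398888028
o [541.20684406 102.51873173   0.        ] y [ 0.12078699 -0.99267845  0.        ] x [-0.99267845 -0.12078699  0.        ] -83.06247578629704
a [-15.   -8.3 134. ]
b [-15.   30.5 134. ]
c [ 13.1  29.1 134. ]
d [ 13.5  -6.6 134. ]
latch [-18.4   6.3 142. ] [ -2.9   7.6 142. ]
core [628.78170722  97.53225069  60.        ] [-86.3  15.5  60. ] tin [461.08337759   4.65219482  23.        ] [91.4 87.5 23. ]
tri c1 (array([595.43473639, -10.32270178,  23.54255157]), np.float64(1.5446976873117877)) (array([515.58347024, -21.68600057,  23.08978215]), np.float64(0.9772231213707023))
tri top (array([558.5310026 ,  75.64121627, 130.74624139]), np.float64(3.5831649970391775)) (array([531.29574522,  72.69525754, 133.85542364]), np.float64(1.4562063220557024)) (array([526.57381695, 107.8805426 , 133.11142777]), np.float64(1.004738744703958))
reel [-102.4   92.7   30. ]
[array([515.02716643,  61.74879045,  50.        ]), array([466.95684577,  23.96819803, 100.        ])] [array([30.9, 37.3, 50. ]), array([ 83.2,  69. , 100. ])]
spool@270 [436.63859134 188.03683375 270.        ] [417.57244796 202.89054604 200.        ]
spool@270 [444.83134808 -12.29711519 270.        ] [426.61769418 -18.28896051 200.        ]
spool@270 [465.07441167  85.37552526 270.        ] [448.9671304  89.5469132 200.       ]
spool@270 [377.43751489  87.19222361 270.        ] [352.21126008  91.55264637 200.        ]
```

```bash
python3 - <<'E'
from h import *
f=pickle.load(open('top.pkl','rb'));g=pickle.load(open('scene.pkl','rb'))
for p in((302,316),(240,306),(178,318),(240,350)):
  for z in (60,120,180,240,300):
    X=onz(f,*p,z);print(p,z,X.round(),proj(g,X).round())
E
```

```text
(302, 316) 60 [394. -30.  60.] [204. 293.]
(302, 316) 120 [410. -25. 120.] [206. 260.]
(302, 316) 180 [425. -20. 180.] [208. 224.]
(302, 316) 240 [440. -15. 240.] [210. 186.]
(302, 316) 300 [456. -10. 300.] [212. 146.]
(240, 306) 60 [417.  98.  60.] [154. 258.]
(240, 306) 120 [431.  94. 120.] [158. 228.]
(240, 306) 180 [444.  91. 180.] [162. 196.]
(240, 306) 240 [458.  87. 240.] [166. 163.]
(240, 306) 300 [472.  84. 300.] [170. 127.]
(178, 318) 60 [394. 228.  60.] [ 93. 239.]
(178, 318) 120 [409. 216. 120.] [ 99. 212.]
(178, 318) 180 [425. 203. 180.] [105. 182.]
(178, 318) 240 [440. 191. 240.] [112. 151.]
(178, 318) 300 [455. 178. 300.] [118. 117.]
(240, 350) 60 [326. 100.  60.] [117. 288.]
(240, 350) 120 [346.  96. 120.] [122. 255.]
(240, 350) 180 [366.  92. 180.] [128. 219.]
(240, 350) 240 [386.  89. 240.] [134. 182.]
(240, 350) 300 [406.  85. 300.] [140. 143.]
```

>>> carry_out(
  rows=[
    [[0,0,-12,0,0,0,100],[0,0,-12,0,0,0,100],[0,0,-12,0,0,0,100],[-47.1,54.0,-12,0,0,-27.6,100],[-47.1,54.0,-12,0,0,-27.6,100],[-47.1,54.0,-12,0,0,-27.6,100],[-47.1,54.0,-12,0,0,-27.6,100],[-47.1,54.0,-12,0,0,-27.6,100],[-47.1,54.0,-12,0,0,-27.6,100],[-47.1,54.0,-12,0,0,-27.6,100],[-47.1,54.0,-12,0,0,-27.6,100],[-47.1,54.0,-12,0,0,-27.6,100],[-47.1,54.0,-12,0,0,-27.6,100],[-47.1,54.0,-12,0,0,-27.6,100],[-47.1,54.0,-12,0,0,-27.6,100],[-47.1,54.0,-12,0,0,-27.6,100],[-47.1,54.0,-12,0,0,-27.6,100],[-47.1,54.0,-12,0,0,-27.6,100],[-47.1,54.0,-12,0,0,-27.6,100],[-47.1,54.0,-12,0,0,-27.6,100]],
  ],
)

```text
clock: 1.77
ee_pos: [554.6, -38.5, 351.1]
ee_rot: [[-0.12, 0.993, -0.0], [0.993, 0.12, 0.0], [0.0, -0.0, -1.0]]
ft_force: [0.2, 0.6, 0.5]
opening: 85.5
```

>>> carry_out(
  rows=[
    [[0,0,5,0,30,0,100],[0,0,8,0,30,0,100],[0,0,10,0,30,0,100],[0,0,12,0,30,0,100],[0,0,14,0,45,0,100],[0,0,16,0,45,0,100],[0,0,18,0,45,0,100],[0,0,20,0,60,0,100],[0,0,20,0,60,0,100],[0,0,20,0,60,0,100],[0,0,20,0,60,0,100],[0,0,20,0,60,0,100]],
  ],
)

```text
clock: 2.77
ee_pos: [554.3, -36.4, 151.6]
ee_rot: [[-0.061, 0.993, -0.104], [0.5, 0.121, 0.858], [0.864, 0.0, -0.503]]
ft_force: [0.1, 0.8, 1.0]
opening: 85.6
```

```bash
python3 - <<'E'
from h import *
from rig import bot
s=bot.sense();print(s['joint_positions'],s['ee_pos'],s['ee_rot'])
w=bot.grab_frame('wrist');g=bot.grab_frame('scene')
pickle.dump(w,open('w1.pkl','wb'));print(w['R']@s['ee_pos']+w['t'])
cv2.imwrite('pics/m1.png',np.hstack([cv2.resize(w['frame'],(400,300)),cv2.resize(g['frame'],(400,300))]))
E
```

```text
[ -29.68546866   43.25885066   97.10833952   44.01128287   86.6233351
 -149.16444753] [554.31000303 -36.38582076 151.57594564] [[-6.10750564e-02  9.92676218e-01 -1.04229379e-01]
 [ 4.99600428e-01  1.20804907e-01  8.57791109e-01]
 [ 8.64100254e-01  3.16598202e-04 -5.03319630e-01]]
[ -0.91064435  32.7531861  163.02463597]
```

View pics/m1.png

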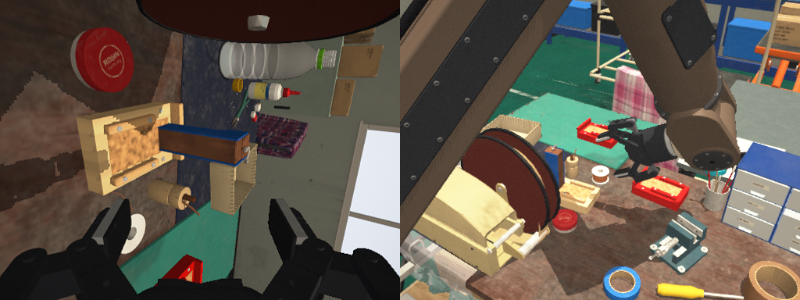

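Tilting works, but joint 6 is close to its limit, so I'll use the half-turned grasp instead. The wrist view shows the stand with the upright fixture at about (205,145) and the core beside it.

>>> carry_out(
  rows=[
    [[8.6,0,-5.0,0,-30,0,100],[8.6,0,-5.0,0,-30,0,100],[8.6,0,-5.0,0,-30,0,100],[8.6,0,-5.0,0,-30,0,100],[15.0,0.4,6.15,0,-60,0,100],[15.0,0.4,6.15,0,-60,0,100],[15.0,0.4,6.15,0,-60,0,100],[15.0,0.4,6.15,0,-60,0,100],[15.0,0.4,6.15,0,-60,0,100],[15.0,0.4,6.15,0,-60,0,100],[15.0,0.4,6.15,0,-60,0,100]],
  ],
)

```text
clock: 3.78
ee_pos: [542.3, 92.7, 251.8]
ee_rot: [[-0.123, 0.992, 0.003], [0.992, 0.123, 0.002], [0.001, 0.003, -1.0]]
ft_force: [0.3, -0.5, 0.1]
opening: 85.5
```

>>> carry_out(
  rows=[
    [[0,0,0,0,0,90,100],[0,0,0,0,0,90,100],[0,0,0,0,0,90,100],[0,0,0,0,0,90,100],[0,0,0,0,0,90,100],[0,0,0,0,0,90,100],[0,0,0,0,0,90,100],[0,0,0,0,0,90,100],[0,0,0,0,0,90,100],[0,0,0,0,0,90,100],[0,0,0,0,0,90,100],[0,0,0,0,0,90,100],[0,0,0,0,0,90,100],[0,0,0,0,0,90,100]],
  ],
)

```text
clock: 4.95
ee_pos: [542.8, 90.2, 250.8]
ee_rot: [[0.993, 0.115, 0.001], [0.115, -0.993, 0.002], [0.001, -0.002, -1.0]]
ft_force: [0.0, -0.3, -0.5]
opening: 85.7
```

```bash
python3 - <<'E'
from rig import bot
s=bot.sense();print(s['clock'],s['joint_positions'],s['ee_pos'])
E
```

```text
4.95 [ 2.50577667 20.86356031 98.49235503  0.11619638 60.60272367 -4.16629518] [542.8413783   90.17021229 250.77321415]
```

>>> carry_out(
  rows=[
    [[0,0,0,0,0,90,100],[0,0,0,0,0,90,100],[0,0,0,0,0,90,100],[0,0,0,0,0,90,100],[0,0,0,0,0,90,100],[0,0,0,0,0,90,100],[0,0,0,0,0,90,100],[0,0,0,0,0,90,100],[0,0,0,0,0,90,100],[0,0,0,0,0,90,100],[0,0,0,0,0,90,100],[0,0,0,0,0,90,100],[0,0,0,0,0,90,100],[0,0,0,0,0,90,100],[0,0,0,0,0,90,100]],
  ],
)

```text
clock: 6.2
ee_pos: [542.7, 90.8, 250.6]
ee_rot: [[0.124, -0.992, 0.0], [-0.992, -0.124, 0.001], [-0.001, -0.0, -1.0]]
ft_force: [0.0, 0.2, -0.6]
opening: 85.4
```

```bash
python3 - <<'E'
from h import *
from rig import bot
s=bot.sense();print(s['joint_positions'],s['ee_pos'],s['ee_rot'])
w=bot.grab_frame('wrist')
pickle.dump(w,open('w2.pkl','wb'));print(w['intrinsics'])
z=np.load('st.npz');o,x,y=z['o'],z['x'],z['y']
P=lambda a,b,c:o+a*x+b*y+np.array([0,0,c])
for q in((-15,-8,134),(-15,30,134),(14,30,134),(14,-8,134),(40,120,24),(-40,120,24),(40,-9,40),(-40,-9,40)):print(q,proj(w,P(*q)).round(1))
im=w['frame'].copy()
for q in((-15,-8,134),(-15,30,134),(14,30,134),(14,-8,134),(40,120,24),(-40,120,24),(40,-9,40),(-40,-9,40)):cv2.circle(im,tuple(int(v) for v in proj(w,P(*q)).round()),3,(0,255,0),1)
cv2.imwrite('pics/w2.png',im)
E
```

```text
[2.59219701e+00 2.08814400e+01 9.84895635e+01 5.58298585e-02
 6.06049895e+01 8.54518970e+01] [542.74598693  90.75626355 250.61885952] [[ 1.23825177e-01 -9.92303976e-01  3.80379628e-04]
 [-9.92303716e-01 -1.23824812e-01  8.67055826e-04]
 [-8.13282508e-04 -4.84815459e-04 -9.99999552e-01]]
[[312.02472761   0.         255.33224019]
 [  0.         312.02472761 191.89966699]
 [  0.           0.           1.        ]]
(-15, -8, 134) [232.3 169.6]
(-15, 30, 134) [276.3 169.8]
(14, 30, 134) [275.5 201.2]
(14, -8, 134) [232.9 201.1]
(40, 120, 24) [341.5 189.5]
(-40, 120, 24) [347.9 124.7]
(40, -9, 40) [237.9 193.4]
(-40, -9, 40) [236.8 126.1]
```

View pics/w2.png

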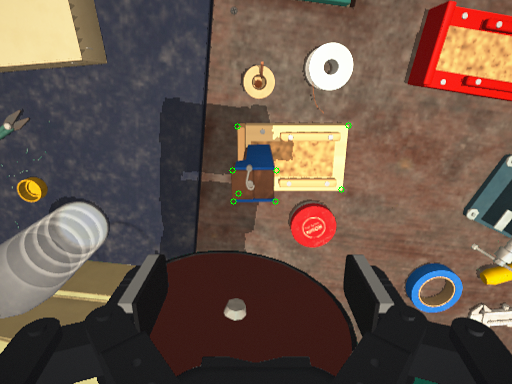

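>>> carry_out(
  rows=[
    [[0,0,3,0,0,0,100],[0,0,6,0,0,0,100],[-0.1,0,9,0,0,0,100],[-0.1,0,11.5,0,0,0,100],[-0.1,0,13,0,0,0,100],[-0.1,0,14.1,0,0,0,100],[-0.1,0,14.1,0,0,0,100],[-0.1,0,14.1,0,0,0,80],[-0.1,0,14.1,0,0,0,80],[-0.1,0,14.1,0,0,0,70],[-0.1,0,14.1,0,0,0,70],[-0.1,0,14.1,0,0,0,63],[-0.1,0,14.1,0,0,0,63],[-0.1,0,14.1,0,0,0,63],[-0.1,0,14.1,0,0,0,63]],
  ],
)

```text
clock: 7.5
ee_pos: [542.5, 92.4, 109.6]
ee_rot: [[0.121, -0.993, 0.0], [-0.993, -0.121, 0.0], [-0.0, -0.0, -1.0]]
ft_force: [-0.4, 0.6, 0.6]
opening: 53.9
```

```bash
python3 - <<'E'
from h import *
from rig import bot
s=bot.sense();print(s['ee_pos'],s['ft_force'])
w=bot.grab_frame('wrist');g=bot.grab_frame('scene')
cv2.imwrite('pics/m3.png',np.hstack([w['frame'],cv2.resize(g['frame'][130:310,150:330],(384,384))])[:, :800])
E
```

```text
[542.54381051  92.44500928 109.57646301] [-0.42275972  0.64951656  0.63173163]
```

View pics/m3.png

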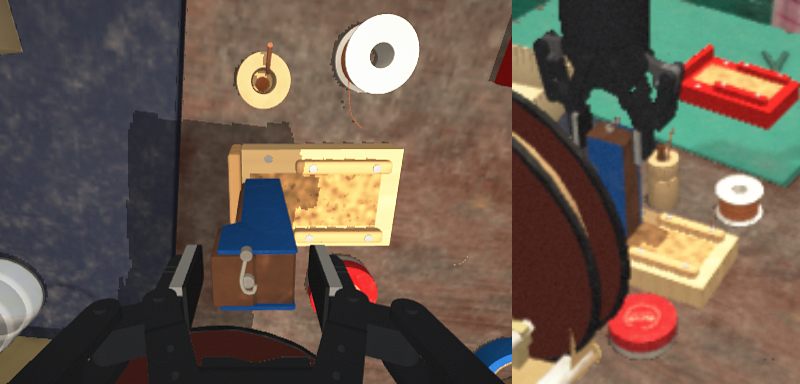

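The left panel shows the fixture's top at (213..295, 228..308) between the two pads, with about 8 mm free on each side. The scene crop shows it standing and untouched.

```bash
cat > arc.py <<'E'
import numpy as np
def tcp(th,d,heel=30.,c=19.):
    t=np.radians(th);return np.array([heel+d*np.sin(t)-c*np.cos(t),24+d*np.cos(t)+c*np.sin(t)])
def rows(seq,p0,th0):
    a=np.radians(th0); X=np.array([np.cos(a),-np.sin(a)]);Z=-np.array([np.sin(a),np.cos(a)])
    for th,p in seq:
        D=np.array(p)-p0;print([round(float(D@X)/10,2),0,round(float(D@Z)/10,2),0,round(th0-th,1),0])
E
python3 -c "
from arc import *
rows([(th,tcp(th,72)) for th in np.arange(0,35,2.)],np.array([10.2,109.6]),0)"
```

```text
[0.08, 0, 1.36, 0, np.float64(0.0), 0]
[0.33, 0, 1.3, 0, np.float64(-2.0), 0]
[0.59, 0, 1.25, 0, np.float64(-4.0), 0]
[0.84, 0, 1.2, 0, np.float64(-6.0), 0]
[1.1, 0, 1.17, 0, np.float64(-8.0), 0]
[1.36, 0, 1.14, 0, np.float64(-10.0), 0]
[1.62, 0, 1.12, 0, np.float64(-12.0), 0]
[1.88, 0, 1.11, 0, np.float64(-14.0), 0]
[2.14, 0, 1.12, 0, np.float64(-16.0), 0]
[2.4, 0, 1.13, 0, np.float64(-18.0), 0]
[2.66, 0, 1.14, 0, np.float64(-20.0), 0]
[2.92, 0, 1.17, 0, np.float64(-22.0), 0]
[3.17, 0, 1.21, 0, np.float64(-24.0), 0]
[3.43, 0, 1.26, 0, np.float64(-26.0), 0]
[3.68, 0, 1.31, 0, np.float64(-28.0), 0]
[3.93, 0, 1.37, 0, np.float64(-30.0), 0]
[4.18, 0, 1.45, 0, np.float64(-32.0), 0]
[4.43, 0, 1.53, 0, np.float64(-34.0), 0]
```

>>> carry_out(
  rows=[
    [[0.1,0,0.7,0,0,0,58],[0.1,0,1.36,0,0,0,56],[0.1,0,1.36,0,0,0,56],[0.33,0,1.3,0,-2,0,56],[0.59,0,1.25,0,-4,0,56],[0.84,0,1.2,0,-6,0,56],[1.1,0,1.17,0,-8,0,56],[1.36,0,1.14,0,-10,0,56],[1.62,0,1.12,0,-12,0,56],[1.88,0,1.11,0,-14,0,56],[2.14,0,1.12,0,-16,0,56],[2.4,0,1.13,0,-18,0,56],[2.66,0,1.14,0,-20,0,56],[2.92,0,1.17,0,-22,0,56],[3.17,0,1.21,0,-24,0,56],[3.43,0,1.26,0,-26,0,56],[3.68,0,1.31,0,-28,0,56],[3.93,0,1.37,0,-30,0,56],[3.93,0,1.37,0,-30,0,56]],
  ],
)

```text
clock: 9.18
ee_pos: [547.3, 52.5, 94.9]
ee_rot: [[0.103, -0.993, -0.061], [-0.859, -0.119, 0.498], [-0.501, 0.001, -0.865]]
ft_force: [-0.7, -0.4, -0.9]
opening: 48.1
```

```bash
python3 - <<'E'
from h import *
from rig import bot
s=bot.sense();z=np.load('st.npz');D=s['ee_pos']-z['o'];print('xs,ys,z',D@z['x'],D@z['y'],D[2],'tilt',np.degrees(np.arccos(-s['ee_rot'][2,2])),s['ft_force'],s['opening'],s['joint_positions'])
w=bot.grab_frame('wrist');g=bot.grab_frame('scene');pickle.dump((w,g,s),open('m4.pkl','wb'))
cv2.imwrite('pics/m4.png',np.hstack([w['frame'],cv2.resize(g['frame'][130:310,150:330],(384,384))])[:, :800])
E
```

```text
xs,ys,z -0.010546866148434824 50.418924147536735 94.88878997824679 tilt 30.098690191871977 [-0.6848206  -0.39902698 -0.87542613] 48.1343325438428 [-14.2136284   36.47308042 106.18188784  34.96541263  54.6919673
  44.00489144]
```

View pics/m4.png

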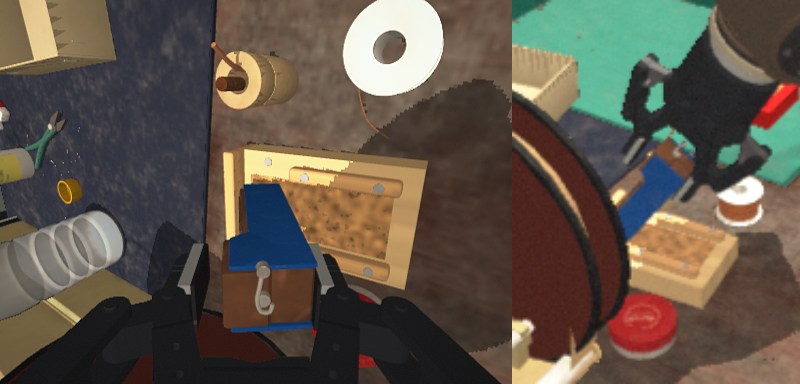

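The fixture now leans on the front (right) pad at about 33°, with its top face at (222..313, 268..330). The other things have not moved, so I'll continue the arc.

```bash
python3 -c "
from arc import *
rows([(th,tcp(th,72)) for th in np.arange(32,63,2.)],tcp(30,72),30)"
```

```text
[0.25, 0, -0.06, 0, np.float64(-2.0), 0]
[0.51, 0, -0.11, 0, np.float64(-4.0), 0]
[0.76, 0, -0.16, 0, np.float64(-6.0), 0]
[1.02, 0, -0.19, 0, np.float64(-8.0), 0]
[1.28, 0, -0.22, 0, np.float64(-10.0), 0]
[1.54, 0, -0.24, 0, np.float64(-12.0), 0]
[1.8, 0, -0.25, 0, np.float64(-14.0), 0]
[2.06, 0, -0.24, 0, np.float64(-16.0), 0]
[2.32, 0, -0.23, 0, np.float64(-18.0), 0]
[2.58, 0, -0.22, 0, np.float64(-20.0), 0]
[2.84, 0, -0.19, 0, np.float64(-22.0), 0]
[3.09, 0, -0.15, 0, np.float64(-24.0), 0]
[3.35, 0, -0.1, 0, np.float64(-26.0), 0]
[3.6, 0, -0.05, 0, np.float64(-28.0), 0]
[3.85, 0, 0.01, 0, np.float64(-30.0), 0]
[4.1, 0, 0.09, 0, np.float64(-32.0), 0]
```

>>> carry_out(
  rows=[
    [[0.25,0,-0.06,0,-2,0,56],[0.51,0,-0.11,0,-4,0,56],[0.76,0,-0.16,0,-6,0,56],[1.02,0,-0.19,0,-8,0,56],[1.28,0,-0.22,0,-10,0,56],[1.54,0,-0.24,0,-12,0,56],[1.8,0,-0.25,0,-14,0,56],[2.06,0,-0.24,0,-16,0,56],[2.32,0,-0.23,0,-18,0,56],[2.58,0,-0.22,0,-20,0,56],[2.84,0,-0.19,0,-22,0,56],[3.09,0,-0.15,0,-24,0,56],[3.35,0,-0.1,0,-26,0,56],[3.6,0,-0.05,0,-28,0,56],[3.6,0,-0.05,0,-28,0,56]],
  ],
)

```text
clock: 10.53
ee_pos: [550.9, 22.1, 77.2]
ee_rot: [[0.062, -0.993, -0.103], [-0.526, -0.121, 0.842], [-0.848, 0.002, -0.529]]
ft_force: [-0.1, -0.7, -0.8]
opening: 48.0
```

```bash
cat > look.py <<'E'
import sys
from h import *
from rig import bot
n=sys.argv[1]
s=bot.sense();z=np.load('st.npz');D=s['ee_pos']-z['o'];print('t',s['clock'],'xs,ys,z',D@z['x'],D@z['y'],D[2],'tilt',np.degrees(np.arccos(-s['ee_rot'][2,2])),s['ft_force'],s['opening'],s['joint_positions'].round(1))
w=bot.grab_frame('wrist');g=bot.grab_frame('scene');pickle.dump((w,g,s),open(n+'.pkl','wb'))
cv2.imwrite(f'pics/{n}.png',np.hstack([w['frame'],cv2.resize(g['frame'][130:310,150:330],(384,384))])[:, :800])
E
python3 look.py m5
```

```text
t 10.5333 xs,ys,z 0.11957227956497395 80.97429787594868 77.18321525450081 tilt 58.03874819052035 [-0.1302374  -0.72609406 -0.75691901] 47.96267413270199 [-24.7  48.  101.9  48.   76.5  26.2]
```

View pics/m5.png

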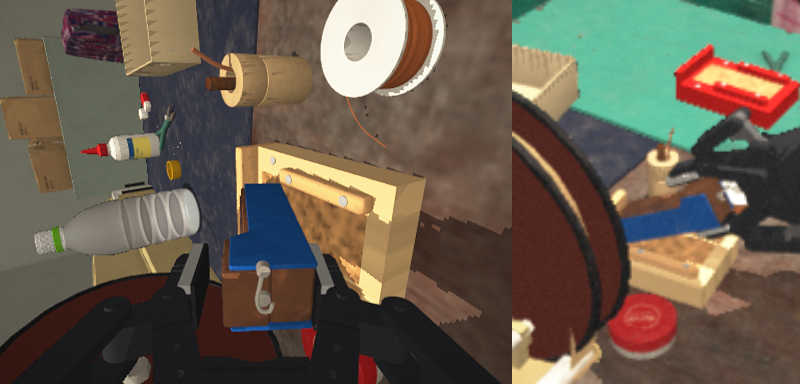

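The fixture sits in the fingers exactly as before (near face at 222..314, 268..330), so the heel has not skidded. It is about 61° over. Next I let the brow down on the tilted lower finger.

```bash
cat > fin.py <<'E'
from arc import *
def fl(phi,s,tt=65.,heel=30.,b=4.,w=24.):
    p=np.radians(phi);t=np.radians(tt);u=np.array([np.sin(t),np.cos(t)]);n=np.array([np.cos(t),-np.sin(t)])
    return np.array([heel+110*np.cos(p),24+110*np.sin(p)])-w*n-(s+b)*u
E
python3 -c "
from fin import *
A=tcp(58,72);B=fl(25,20)
seq=[(58+7*k/5,A+(B-A)*k/5) for k in range(1,6)]+[(65,fl(25-k*25/14,20-6*k/14)) for k in range(1,15)]
rows(seq,A,58);print(B,fl(0,14))"
```

```text
[0.11, 0, -0.33, 0, -1.4, 0]
[0.23, 0, -0.65, 0, -2.8, 0]
[0.34, 0, -0.98, 0, -4.2, 0]
[0.45, 0, -1.3, 0, -5.6, 0]
[0.57, 0, -1.63, 0, -7.0, 0]
[0.91, 0, -1.62, 0, -7, 0]
[1.25, 0, -1.61, 0, -7, 0]
[1.6, 0, -1.58, 0, -7, 0]
[1.93, 0, -1.55, 0, -7, 0]
[2.27, 0, -1.5, 0, -7, 0]
[2.6, 0, -1.44, 0, -7, 0]
[2.93, 0, -1.38, 0, -7, 0]
[3.26, 0, -1.3, 0, -7, 0]
[3.58, 0, -1.21, 0, -7, 0]
[3.9, 0, -1.12, 0, -7, 0]
[4.22, 0, -1.01, 0, -7, 0]
[4.52, 0, -0.89, 0, -7, 0]
[4.83, 0, -0.77, 0, -7, 0]
[5.13, 0, -0.63, 0, -7, 0]
[97.7996314 82.0965574] [113.54362155  38.14425818]
```

```bash
python3 -c "
from fin import *
A=tcp(58,72);B=fl(25,20,b=8,w=35)
seq=[(58+7*k/8,A+(B-A)*k/8) for k in range(1,9)]+[(65,fl(25-k*25/22,20-6*k/22,b=8,w=35)) for k in range(1,12)]
rows(seq,A,58);print();C=seq[-1][1]
rows([(65,fl(25-k*25/22,20-6*k/22,b=8,w=35)) for k in range(12,25)],C,65);print(fl(0,14,b=8,w=35))"
```

```text
[-0.07, 0, -0.17, 0, -0.9, 0]
[-0.14, 0, -0.34, 0, -1.8, 0]
[-0.22, 0, -0.51, 0, -2.6, 0]
[-0.29, 0, -0.68, 0, -3.5, 0]
[-0.36, 0, -0.85, 0, -4.4, 0]
[-0.43, 0, -1.02, 0, -5.2, 0]
[-0.5, 0, -1.19, 0, -6.1, 0]
[-0.57, 0, -1.37, 0, -7.0, 0]
[-0.35, 0, -1.36, 0, -7, 0]
[-0.14, 0, -1.36, 0, -7, 0]
[0.08, 0, -1.35, 0, -7, 0]
[0.3, 0, -1.33, 0, -7, 0]
[0.52, 0, -1.31, 0, -7, 0]
[0.73, 0, -1.29, 0, -7, 0]
[0.95, 0, -1.26, 0, -7, 0]
[1.16, 0, -1.23, 0, -7, 0]
[1.37, 0, -1.2, 0, -7, 0]
[1.58, 0, -1.16, 0, -7, 0]
[1.79, 0, -1.11, 0, -7, 0]

[0.21, 0, 0.02, 0, 0, 0]
[0.42, 0, 0.05, 0, 0, 0]
[0.63, 0, 0.08, 0, 0, 0]
[0.84, 0, 0.11, 0, 0, 0]
[1.05, 0, 0.15, 0, 0, 0]
[1.26, 0, 0.19, 0, 0, 0]
[1.46, 0, 0.24, 0, 0, 0]
[1.67, 0, 0.29, 0, 0, 0]
[1.87, 0, 0.35, 0, 0, 0]
[2.07, 0, 0.41, 0, 0, 0]
[2.27, 0, 0.47, 0, 0, 0]
[2.46, 0, 0.54, 0, 0, 0]
[2.66, 0, 0.61, 0, 0, 0]
[105.26958952  46.42317079]
```

>>> carry_out(
  rows=[
    [[-0.07,0,-0.17,0,-0.9,0,60],[-0.14,0,-0.34,0,-1.8,0,63],[-0.22,0,-0.51,0,-2.6,0,66],[-0.29,0,-0.68,0,-3.5,0,69],[-0.36,0,-0.85,0,-4.4,0,73],[-0.43,0,-1.02,0,-5.2,0,76],[-0.5,0,-1.19,0,-6.1,0,79],[-0.57,0,-1.37,0,-7,0,82],[-0.57,0,-1.37,0,-7,0,82],[-0.35,0,-1.36,0,-7,0,82],[-0.14,0,-1.36,0,-7,0,82],[0.08,0,-1.35,0,-7,0,82],[0.3,0,-1.33,0,-7,0,82],[0.52,0,-1.31,0,-7,0,82],[0.73,0,-1.29,0,-7,0,82],[0.95,0,-1.26,0,-7,0,82],[1.16,0,-1.23,0,-7,0,82],[1.37,0,-1.2,0,-7,0,82],[1.58,0,-1.16,0,-7,0,82],[1.58,0,-1.16,0,-7,0,82]],
  ],
)

```text
clock: 12.3
ee_pos: [553.2, 4.0, 70.5]
ee_rot: [[0.051, -0.993, -0.109], [-0.419, -0.121, 0.9], [-0.906, 0.0, -0.422]]
ft_force: [-0.7, 0.1, -1.2]
opening: 70.3
```

```bash
python3 look.py m6
```

```text
t 12.3 xs,ys,z -0.015793843792558947 99.2208312254573 70.54282856900052 tilt 65.01076877431815 [-0.66683874  0.10049813 -1.17687065] 70.255968842142 [-27.3  51.8  99.6  49.1  82.7  23.5]
```

View pics/m6.png

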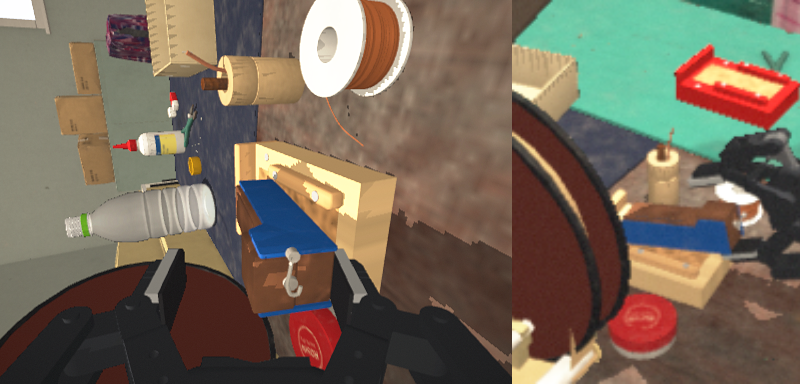

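The wrist view shows the brow edge at about (335,250)–(330,312), close to the lower pad's tip at (340,250). The fixture is about 14° above level. I'll check numerically where the brow sits.

```bash
python3 - <<'E'
from h import *
z=np.load('st.npz');o,x,y=z['o'],z['x'],z['y']
P=lambda a,b,c:o+a*x+b*y+np.array([0,0,c])
w,g,s=pickle.load(open('m6.pkl','rb'))
# intersect brow corner rays with planes x_s=-15,+15
for (u,v) in((335,250),(331,312),(248,314),(243,180)):
  c,d=ray(w,u,v)
  for xs in(-17,-14,14,17):
    k=(xs-(c-o)@x)/(d@x);X=c+k*d-o;print((u,v),xs,(X@y).round(1),X[2].round(1))
for h in(30,20,10):
  for ph in(10,13,16):
    p=np.radians(ph);print(h,ph,[proj(w,P(a,h+110*np.cos(p),24+110*np.sin(p))).round() for a in(-17,17)])
t=np.radians(65);u=np.array([np.sin(t),np.cos(t)]);n=np.array([np.cos(t),-np.sin(t)])
T=np.array([99.2,70.5]);print('tip',T+8*u+35*n)
for b in(0,8,15):
  q=T+b*u+35*n;print(b,[proj(w,P(a,*q)).round() for a in(-11,11)])
E
```

```text
(335, 250) -17 134.8 50.1
(335, 250) -14 130.7 46.5
(335, 250) 14 92.3 13.0
(335, 250) 17 88.2 9.4
(331, 312) -17 165.5 76.1
(331, 312) -14 162.7 73.7
(331, 312) 14 136.9 50.8
(331, 312) 17 134.2 48.4
(248, 314) -17 155.2 100.3
(248, 314) -14 152.0 98.9
(248, 314) 14 122.0 86.0
(248, 314) 17 118.7 84.6
(243, 180) -17 22.3 46.0
(243, 180) -14 13.3 42.2
(243, 180) 14 -71.0 7.1
(243, 180) 17 -80.0 3.3
30 10 [array([353., 250.]), array([346., 314.])]
30 13 [array([341., 252.]), array([334., 316.])]
30 16 [array([328., 253.]), array([323., 318.])]
20 10 [array([338., 240.]), array([332., 301.])]
20 13 [array([327., 242.]), array([322., 303.])]
20 16 [array([315., 243.]), array([310., 305.])]
10 10 [array([325., 232.]), array([320., 290.])]
10 13 [array([314., 233.]), array([310., 292.])]
10 16 [array([303., 234.]), array([299., 293.])]
tip [121.24210146  42.16017355]
0 [array([326., 237.]), array([323., 274.])]
8 [array([329., 245.]), array([326., 283.])]
15 [array([333., 252.]), array([329., 292.])]
```

```bash
python3 -c "
from fin import *
C=fl(25-10*25/22,20-60/22,b=8,w=35)
rows([(65,fl(p,s,heel=28,b=8,w=35)) for p,s in zip(np.arange(12.5,-2,-1.),np.linspace(15,12.5,15))],C,65);print(C,fl(-2,12.5,heel=28,b=8,w=35))"
```

```text
[0.13, 0, -0.0, 0, 0, 0]
[0.32, 0, 0.02, 0, 0, 0]
[0.5, 0, 0.05, 0, 0, 0]
[0.69, 0, 0.08, 0, 0, 0]
[0.87, 0, 0.12, 0, 0, 0]
[1.06, 0, 0.16, 0, 0, 0]
[1.24, 0, 0.2, 0, 0, 0]
[1.42, 0, 0.24, 0, 0, 0]
[1.6, 0, 0.29, 0, 0, 0]
[1.78, 0, 0.34, 0, 0, 0]
[1.96, 0, 0.4, 0, 0, 0]
[2.13, 0, 0.45, 0, 0, 0]
[2.31, 0, 0.51, 0, 0, 0]
[2.48, 0, 0.58, 0, 0, 0]
[2.66, 0, 0.64, 0, 0, 0]
[99.20276383 70.97353938] [104.56204218  43.21815354]
```

>>> carry_out(
  rows=[
    [[0.13,0,0,0,0,0,82],[0.32,0,0.02,0,0,0,82],[0.5,0,0.05,0,0,0,82],[0.69,0,0.08,0,0,0,82],[0.87,0,0.12,0,0,0,82],[1.06,0,0.16,0,0,0,82],[1.24,0,0.2,0,0,0,82],[1.42,0,0.24,0,0,0,82],[1.6,0,0.29,0,0,0,82],[1.78,0,0.34,0,0,0,82],[1.96,0,0.4,0,0,0,82],[2.13,0,0.45,0,0,0,82],[2.31,0,0.51,0,0,0,82],[2.48,0,0.55,0,0,0,82],[2.66,0,0.6,0,0,0,82],[2.75,0,0.6,0,0,0,82],[2.75,0,0.6,0,0,0,82]],
  ],
)

```text
clock: 13.82
ee_pos: [554.0, -2.1, 43.3]
ee_rot: [[0.051, -0.993, -0.109], [-0.419, -0.121, 0.9], [-0.906, 0.0, -0.422]]
ft_force: [0.4, -0.2, -0.7]
opening: 70.0
```

```bash
python3 look.py m7
```

```text
t 13.8167 xs,ys,z -0.06628977806486551 105.35697691194422 43.335320705913695 tilt 65.01233746525645 [ 0.40789124 -0.22988376 -0.73857412] 70.03160228866581 [-27.8  54.4  99.   48.9  81.6  21.9]
```

View pics/m7.png

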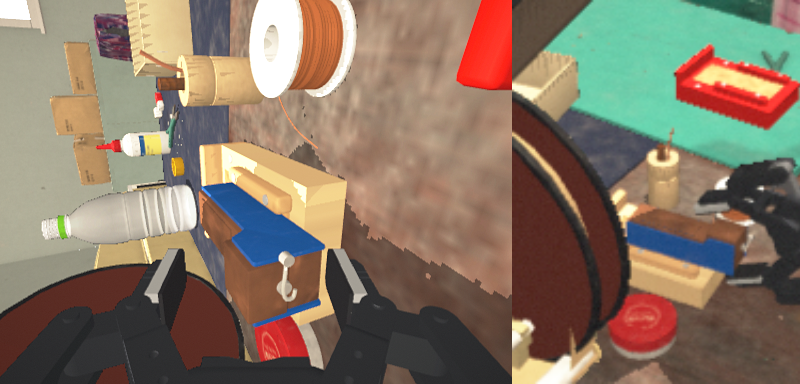

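The fixture lies on the bed, with its brow corners at about (323,248) and (319,303) and a gap to the lower pad at 330.

```bash
python3 - <<'E'
from h import *
z=np.load('st.npz');o,x,y=z['o'],z['x'],z['y']
w,g,s=pickle.load(open('m7.pkl','rb'))
L=lambda X:np.round([(X-o)@x,(X-o)@y,X[2]],1)
for p in((323,248),(319,303)):
  print(p,L(onz(w,*p,24)),L(onz(w,*p,29)))
hsv=cv2.cvtColor(w['frame'],cv2.COLOR_BGR2HSV);m=cv2.inRange(hsv,(105,150,60),(125,255,255))
n,l,st,c=cv2.connectedComponentsWithStats(m)
for i in range(1,n):
  if st[i,4]>60:
    q,_=np.nonzero(l==i),0;k=q[1].argmax();k2=q[0].argmax();print(st[i],'right',q[1][k],q[0][k],'low',q[1][k2],q[0][k2])
t=np.radians(65);u=np.array([np.sin(t),np.cos(t)]);nn=np.array([np.cos(t),-np.sin(t)])
print('tip',np.array([105.4,43.3])+8*u+35*nn)
E
```

```text
(323, 248) [-14.8 134.1  24. ] [-19.2 140.4  29. ]
(319, 303) [ 15.1 134.4  24. ] [  8.9 140.7  29. ]
[ 202  183  122   83 4287] right 323 245 low 253 265
[253 299  67  28 307] right 319 301 low 255 326
tip [127.44210146  14.96017355]
```

>>> carry_out(
  rows=[
    [[0.58,0,-1.25,0,0,0,82],[1.17,0,-2.5,0,0,0,82],[1.17,0,-2.5,0,0,0,82],[0.2,0,-2.95,0,0,0,82],[-0.83,0,-3.43,0,0,0,82],[-0.83,0,-3.43,0,0,0,82],[-1.2,0,-2.6,0,0,0,82],[-1.57,0,-1.84,0,0,0,82],[-1.78,0,-1.38,0,0,0,82],[-1.91,0,-1.11,0,0,0,82],[-2.04,0,-0.84,0,0,0,82],[-2.16,0,-0.57,0,0,0,82],[-2.29,0,-0.3,0,0,0,82],[-2.42,0,-0.02,0,0,0,82],[-2.54,0,0.25,0,0,0,82],[-2.54,0,0.25,0,0,0,82]],
  ],
)

```text
clock: 15.25
ee_pos: [552.3, 11.4, 65.4]
ee_rot: [[0.051, -0.993, -0.11], [-0.419, -0.121, 0.9], [-0.906, 0.0, -0.422]]
ft_force: [0.8, -1.0, -0.1]
opening: 70.1
```

```bash
cat > brow.py <<'E'
import sys
from h import *
z=np.load('st.npz');o,x,y=z['o'],z['x'],z['y']
w,g,s=pickle.load(open(sys.argv[1]+'.pkl','rb'))
L=lambda X:np.round([(X-o)@x,(X-o)@y,X[2]],1)
hsv=cv2.cvtColor(w['frame'],cv2.COLOR_BGR2HSV);m=cv2.inRange(hsv,(105,150,60),(125,255,255))
n,l,st,c=cv2.connectedComponentsWithStats(m)
for i in range(1,n):
  if st[i,4]>60:
    r,cc=np.nonzero(l==i);k=cc.argmax();p=(cc[k]+.5,r[k]+2);print(st[i],p,L(onz(w,*p,24)))
E
python3 look.py m8; python3 brow.py m8
```

```text
t 15.25 xs,ys,z -0.004931265887382741 91.7454673989943 65.40633578870738 tilt 65.01545824193502 [ 0.75753766 -1.03686543 -0.07829522] 70.12788384566177 [-26.7  52.1 100.1  49.6  82.   23.1]
[ 227  174  123   71 3287] (np.float64(349.5), np.int64(231)) [-15.2 112.7  24. ]
[286 283  40  17 139] (np.float64(325.5), np.int64(285)) [26.6 98.  24. ]
```

>>> carry_out(
  rows=[
    [[-0.04,0,0.09,0,0,0,82],[-0.08,0,0.18,0,0,0,82],[-0.08,0,0.18,0,0,0,82]],
  ],
)

```text
clock: 15.6
ee_pos: [552.1, 13.0, 65.3]
ee_rot: [[0.051, -0.993, -0.109], [-0.42, -0.121, 0.9], [-0.906, 0.0, -0.423]]
ft_force: [0.4, -1.7, -0.6]
opening: 70.2
```

```bash
python3 look.py m9; python3 brow.py m9
```

```text
t 15.6 xs,ys,z -0.018145945992405172 90.2100852051501 65.2675457100206 tilt 64.99934885777421 [ 0.44993851 -1.68361538 -0.57716877] 70.21908056873953 [-26.6  52.1 100.2  49.8  81.8  23. ]
[ 227  174  123   71 3273] (np.float64(349.5), np.int64(230)) [-15.8 111.2  24. ]
[286 283  40  17 143] (np.float64(325.5), np.int64(285)) [26.4 96.7 24. ]
```

View pics/m9.png

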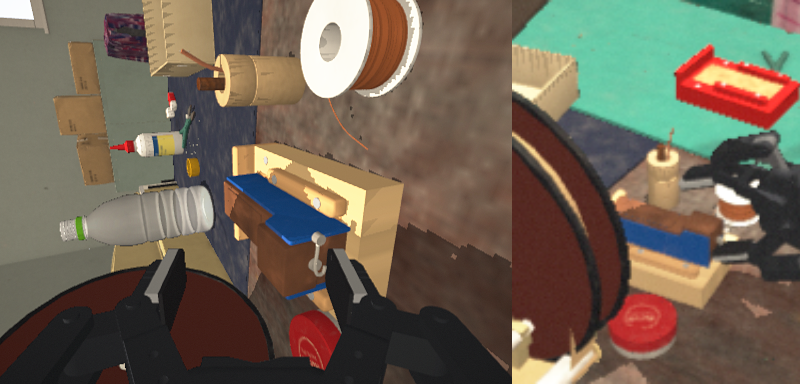

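The fixture lies flat between the rails. Its brow is at y ≈ 111 mm, so the foot is about 1 mm from the stop. I'll retract straight out, then up.

>>> carry_out(
  rows=[
    [[0.6,0,-1.3,0,0,0,82],[1.3,0,-2.7,0,0,0,82],[1.9,0,-4.1,0,0,0,82],[2.54,0,-5.44,0,0,0,82],[2.54,0,-5.44,0,0,0,82],[0,0,-6.6,0,0,0,82],[-2.5,0,-7.8,0,0,0,82],[-4.7,0,-8.8,0,0,0,82],[-4.7,0,-8.8,0,0,0,82],[-4.7,0,-8.8,0,0,0,82]],
  ],
)

```text
clock: 16.53
ee_pos: [559.6, -47.1, 146.1]
ee_rot: [[0.053, -0.993, -0.108], [-0.421, -0.12, 0.899], [-0.906, -0.002, -0.424]]
ft_force: [0.6, -0.6, -0.4]
opening: 70.0
```

```bash
python3 look.py m10; python3 brow.py m10; python3 - <<'E'
from h import *
from rig import bot
z=np.load('st.npz');o,x,y=z['o'],z['x'],z['y']
L=lambda X:np.round([(X-o)@x,(X-o)@y,X[2]],1)
w,g,s=pickle.load(open('m10.pkl','rb'));f=bot.grab_frame('top');f0=pickle.load(open('top.pkl','rb'))
# fixture cheek extents in wrist view on the top plane z=62; tin centre before/after
for F in(f0,f):
    h=cv2.cvtColor(F['frame'],cv2.COLOR_BGR2HSV);m=cv2.inRange(h,(0,150,120),(8,255,255))|cv2.inRange(h,(172,150,120),(180,255,255))
    m[:260]=0;m[300:]=0;m[:,:265]=0;m[:,305:]=0;r,c=np.nonzero(m);print('tin',c.mean(),r.mean())
d=cv2.absdiff(f0['frame'],f['frame']).max(2);print('diff core/reel',d[195:212,230:246].mean(),d[182:202,263:284].mean())
E
```

```text
t 16.5333 xs,ys,z -0.1919760695517252 150.76016952458411 146.0588377348482 tilt 64.9197807496183 [ 0.5599011  -0.64982653 -0.4047709 ] 69.99254609867141 [-31.1  46.2  95.3  45.6  90.8  29.3]
[ 281  151   97   34 1077] (np.float64(377.5), np.int64(179)) [-15.7 110.6  24. ]
[338 212  35  10  79] (np.float64(372.5), np.int64(215)) [ 14.6 110.5  24. ]
tin 283.5085616438356 280.8321917808219
tin 283.37632508833923 280.7773851590106
diff core/reel 13.382352941176471 9.326190476190476
```

```bash
python3 -c "
from rig import bot
print(bot.sign_off())"
```

```text
the job is handed in; nothing more can be done
None
```

The soldering fixture is lying flat on the bed between the rails, with its foot about 0.5 mm from the end stop. I handed the job in at about 16.5 s of the 61 s allowed; no verdict was reported.

**How it went:** I put the open fingers either side of the upright fixture with about 8 mm free on each side. The rear finger tipped it over. It then leaned on the front finger, which lowered it slowly while the tool tilted to 65°. Last, I slid it about 23 mm back to the stop with the tip of the lower finger and pulled the arm clear.

**Last checks:**
- **Position:** in the last wrist picture the brow (latch-end base edge) is at x ≈ −0.5 mm and y ≈ 110.5 mm. Both of its corners gave the same y, so the fixture sits straight. The heel position is worked out from the brow and the 110 mm length, since I did not see it directly.
- **Forces:** the wrist force read at the end of each move was under 2 N. I did not see the values during the moves.
- **Tin:** its centre moved less than 0.2 px between the first and last top views.
- **Core and reel:** I did not measure their positions again. A before-and-after picture comparison showed small brightness differences there, perhaps from the arm's shadow. They look in place in the last picture I viewed, and no move was planned near them.

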